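Flag three slots and push the orange scent tin into the third

TASK

Starting at the rack's red end, run a fingertip along the flag rail, counting gaps and tipping over the first, second and third blue flags in turn, and leave the fourth and fifth standing. Then push the orange tin along the counter, without lifting it, into the third gap from the red end until it is back against the stop bar. Leave the other tins, the tire gauge and the tokens where they are.

Things in the scene. Friction and masses are not known exactly. Their poses are not given: they have to be found in the camera images.
- rack: chrome wire rack fixed on the counter; x points into its gaps (away from the robot), y to its red end, z up; origin on the counter between the front feet of the third gap. Six dividers 6 mm thick, 69 mm apart, make five gaps 63 mm wide, middles at y = 138, 69, 0, -69, -138 mm (first to fifth from the red end). Dividers run from x = 0 to 83 mm, 29 mm high in front, 50 mm behind.
- stop_bar (a point): front of the rack's stop bar at the third gap, at rack (46, 0, 18) mm. The 6 mm bar runs along the rack's y behind all gaps; a tin fully in touches it, its centre then at rack x = 18 mm. The gaps have no floor: tins slide in on the bare counter.
- flag_rail (a point): middle of the flag rail's top, at rack (80, 0, 50) mm: a flat bar 10 mm wide along the rack's y behind the gaps, one blue flag standing on it over each gap. The red end plate (8 mm thick, 48 mm high, x = -5 to 95 mm) stands at rack y = 180 mm. Behind the rail is an empty upper shelf, at most 50 mm high, to x = 168 mm.
- flag1 (a joint): hinge of the first blue flag counted from the red end plate; rad: 0 = upright, grows to 1.4 as the flag tips away from the red end (towards the rack's -y). The flag is a plate 24 mm wide along the rack's x, 3 mm thick, 28 mm tall; hinge line along the rack's x at rack (80, 150, 50) mm. It yields to a light touch (about 0.3 N) and stays where it is left.
- flag2 (a joint): hinge of the second blue flag counted from the red end plate; rad: 0 = upright, grows to 1.4 as the flag tips away from the red end (towards the rack's -y). The flag is a plate 24 mm wide along the rack's x, 3 mm thick, 28 mm tall; hinge line along the rack's x at rack (80, 81, 50) mm. It yields to a light touch (about 0.3 N) and stays where it is left.
- flag3 (a joint): hinge of the third blue flag counted from the red end plate; rad: 0 = upright, grows to 1.4 as the flag tips away from the red end (towards the rack's -y). The flag is a plate 24 mm wide along the rack's x, 3 mm thick, 28 mm tall; hinge line along the rack's x at rack (80, 12, 50) mm. It yields to a light touch (about 0.3 N) and stays where it is left.
- flag4 (a joint): hinge of the fourth blue flag counted from the red end plate; rad: 0 = upright, grows to 1.4 as the flag tips away from the red end (towards the rack's -y). The flag is a plate 24 mm wide along the rack's x, 3 mm thick, 28 mm tall; hinge line along the rack's x at rack (80, -57, 50) mm. It yields to a light touch (about 0.3 N) and stays where it is left.
- flag5 (a joint): hinge of the fifth blue flag counted from the red end plate; rad: 0 = upright, grows to 1.4 as the flag tips away from the red end (towards the rack's -y). The flag is a plate 24 mm wide along the rack's x, 3 mm thick, 28 mm tall; hinge line along the rack's x at rack (80, -126, 50) mm. It yields to a light touch (about 0.3 N) and stays where it is left.
- orange_tin: orange round tin standing upright on its flat base, 56 mm diameter, 36 mm high, about 90 g; origin at the centre of its underside. It stands on the open counter in front of the rack.
- yellow_tin: yellow round tin standing upright on its flat base, 56 mm diameter, 36 mm high, about 90 g; origin at the centre of its underside. It already sits in the first or the second gap; leave it.
- teal_tin: teal round tin standing upright on its flat base, 56 mm diameter, 36 mm high, about 90 g; origin at the centre of its underside. It already sits in the other one of the first and second gaps; leave it.
- gauge: dented aluminium tire gauge lying on the counter near the red end, 154 mm long along its x, 24 mm wide, 14 mm high; origin under the middle of its 110 mm barrel; leave it.
- tokens: short upright stack of brass wash tokens held as one roll, 26 mm diameter, 20 mm high, on the counter near the far end from the red plate; origin at the centre of its underside; leave it.
Things that resemble listed ones, but are neither listed nor needed, are in the scene too. Of the things that look like the orange_tin, take the one that is farthest to the robot's left at the start.

How it is judged:
By the outcome, as a careful person would: the job done as asked, in the order asked, and still so for the second after the job is handed in, with the robot touching nothing.
It also fails if it takes over 70 s, if anything falls off the work surface, if the arm or the gripper's body presses on something with over 40 N, if the wrist force passes 120 N, or if a joint passes its speed limit or range.

ROBOT

A 6-joint arm with a two-finger parallel gripper is mounted at the origin on the work surface. World frame = base frame: x ahead of the robot, y to its left, z up, the work surface at z = 0. Lengths are in mm, angles in degrees, forces in N, time in s.
With the tool pointing down it reaches from about 300 to 850 mm from the base axis. Payload 4.2 kg.
Tool frame: the origin (TCP) lies at the very end of the fingers, on their centre line; the grasp point (between the pads) lies 19 mm behind it; z points along the fingers, y is the line along which they close (so a half turn about z gives the same grasp; the last joint's range is limited). The gripper opens to 91 mm and grips with 3 to 60 N. Pads are 32 mm wide; open, the fingers measure 118 mm over their backs; the gripper's body (76 mm by 178 mm) begins 60 mm behind the grasp point.
Start: joints at [-65.26, 18.312, 89.639, -0, 72.044, -1.146], TCP at [251.042, -517.321, 213.976] pointing down, gripper open.
Joint ranges: [-177.97, 177.97], [-48.28, 115.42], [12.27, 149.76], [-77.06, 257.06], [2.81, 150.46], [-146.56, 146.56]. Speed limits (degrees/s): [147.25, 147.25, 180, 180, 180, 180].

INTERFACE

Orientations are given as [roll, pitch, yaw] about the fixed x, y, z axes, in that order (R = Rz(yaw) Ry(pitch) Rx(roll)).
In Python, from workcell import env, eyes gives the robot as it stands.
- The arm moves only by the tool send_rows, never from a script. Its argument "targets" is text: rows parted by semicolons, each of 7 numbers parted by spaces: the shift along the tool's x, y, z in m, then the turn, a rotation vector about the tool's x, y, z in degrees, then the opening in per cent of the stroke, from 0 (shut) to 100 (fully open). A call has 1 to 12 rows; each row is the pose to reach, as a shift and turn from the pose commanded when the call began, along the tool's axes at that moment; what a row does not reach only later rows make up. A row lasts 1/12 s, in which the tool goes at most 41.7 mm and 7.16 degrees, less where a joint would pass 70% of its speed; a pose out of reach is approached as far as the arm can. A call with a gripper value outside its range is refused whole. The fingers move at their own pace and stop on an object; "grip_force" is the grip in N (left out, the last holds). Time passes only in rows, so rows that repeat a pose let the fingers close. It gives the time, the measured TCP pose, the force, the opening and the grip force at its end, in the units of the state.
- env.state(): the state, without advancing time (a new reading comes with each control period).
- eyes.grab_frame(name): name is "scene" or "top"; returns a dict with "image" (384x512x3 uint8, blue, green, red), "fovy" (degrees; the focal length in pixels is half the picture's height over the tangent of half this angle, whatever the lens; pixels are square), "cx", "cy" (the principal point, pixels), "eye" and "attitude" of the camera in the world. Camera axes: x right, y up, looking along -z (the intrinsics and any distortion apply to the point x, -y, -z); pixel columns grow to the right and rows downward; lengths in mm; the calibration is good to about 2 mm. A picture is of the moment at which its call begins. There is no depth.
- env.job_done(): hands the job in; it is judged then, once.
The state is a dict: "time_s": time; "qpos": joint angles; "qvel": joint speeds; "effort": joint torques, N m; "ee_pos": TCP position; "ee_rot": TCP orientation; "force": force on the tool from outside, world axes, zero at the start; "torque": the same for the moment, N m; "gripper_width": finger opening in mm; "gripper_force": force on a finger pad.
Only numpy, scipy, OpenCV 4.12 (cv2) and the standard library are available. Lean on these libraries where they do the work, as an engineer would, in place of code of your own. Each camera call takes 0.05 s, during which the arm holds its last target. There are 200 camera calls.

## Working session

There is one attempt and no reset: what is moved stays moved. The work goes in short steps, Python scripts to look and compute and a tool call to move; the robot and the scene stay as the last step left them, time stands still between calls to the robot, and variables do not carry over. Pictures are saved under pics/ and viewed, at most 10 in all, crops included, and the job is handed in when it is done.

Besides the shell and the picture viewer there is one more tool, called after "Emit:" as name(argument=value, ...) on one line, values as JSON. send_rows: Moves the arm, as the interface text tells. Its arguments: {"type":"object","properties":{"targets":{"type":"string"},"grip_force":{"type":"number"}},"required":["targets"]}

```bash
ls; mkdir -p pics
python3 - <<'E'
from workcell import env, eyes
import cv2
for n in("scene","top"):
    f=eyes.grab_frame(n); cv2.imwrite(f"pics/{n}0.png",f["image"])
    print(n,{k:v for k,v in f.items() if k!="image"})
print(env.state())
E
```

```text
pics
scene {'fovy': 43.51138837655824, 'cx': 264.9599325368601, 'cy': 188.30698585139362, 'eye': array([ 852.57914819, -550.75735555,  692.32362247]), 'attitude': array([43.61430334, -0.61646223, 30.70515614])}
top {'fovy': 43.756505397390015, 'cx': 256.17767726607474, 'cy': 184.71981944372047, 'eye': array([ 437.29071048,   -8.56086909, 1038.28908848]), 'attitude': array([  6.992805  ,  -1.17960881, -88.6371478 ])}
{'time_s': 0.1, 'qpos': array([-6.52608002e+01,  1.83444066e+01,  8.96997900e+01, -6.26515990e-04,
        7.20444248e+01, -1.14774419e+00]), 'qvel': array([-0.05142646, -0.14146517, -0.13260052,  0.06819545,  0.12994144,
        0.07575055]), 'effort': array([ 1.10839886e-03, -4.13332093e+01, -2.32509416e+01,  7.28879892e-02,
        4.21626563e-02, -6.48973355e-05]), 'ee_pos': array([ 250.83053954, -516.89186376,  213.2376331 ]), 'ee_rot': array([-1.79911384e+02, -1.17955313e-03,  2.58871367e+01]), 'force': array([-0.08236556, -0.09214255,  0.00997991]), 'torque': array([ 0.01391362, -0.04572642,  0.04757019]), 'gripper_force': 0.0, 'gripper_width': 91.22460085243806}
```

View pics/scene0.png

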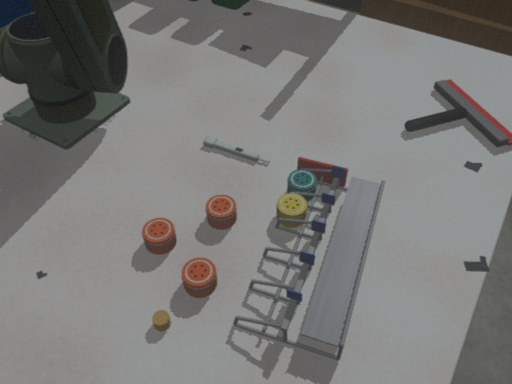

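View pics/top0.png

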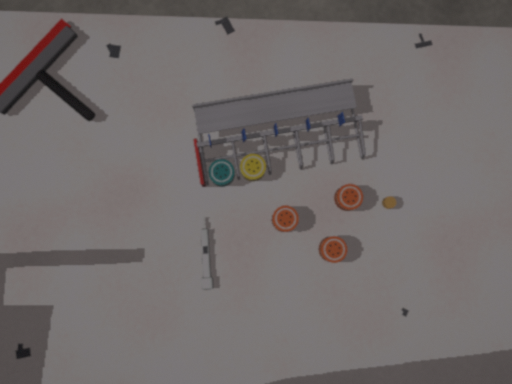

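The scene shows the rack with its red plate at about (322,172), the teal and yellow tins in gaps 1 and 2, three orange tins, and tokens at (161,320). In the top view, left is +y. The leftmost orange tin is at about (285,218), the flags run from (210,140) to (341,119), and the red plate is at (199,163).

```bash
cat > h.py <<'E'
import numpy as np, cv2
from scipy.spatial.transform import Rotation as Ro
def ray(f,uv):
    F=192/np.tan(np.radians(f["fovy"]/2)); uv=np.atleast_2d(uv)
    d=np.c_[(uv[:,0]-f["cx"])/F,-(uv[:,1]-f["cy"])/F,-np.ones(len(uv))]
    return Ro.from_euler("xyz",f["attitude"],degrees=True).apply(d)
def onz(f,uv,z):
    d=ray(f,uv); return f["eye"]+d*((z-f["eye"][2])/d[:,2])[:,None]
def tri(f1,u1,f2,u2):
    A=0;b=0;ds=[]
    for f,u in((f1,u1),(f2,u2)):
        d=ray(f,u)[0]; d/=np.linalg.norm(d); P=np.eye(3)-np.outer(d,d); A=A+P; b=b+P@f["eye"]; ds.append((P,f["eye"]))
    x=np.linalg.solve(A,b); return x,[np.linalg.norm(P@(x-e)) for P,e in ds]
def proj(f,p):
    F=192/np.tan(np.radians(f["fovy"]/2)); q=Ro.from_euler("xyz",f["attitude"],degrees=True).inv().apply(np.atleast_2d(p)-f["eye"])
    return np.c_[f["cx"]-F*q[:,0]/q[:,2],f["cy"]+F*q[:,1]/q[:,2]]
R={"blue":((105,80,30),(130,255,255)),"red":((0,120,60),(12,255,255)),"teal":((80,80,40),(100,255,255)),"yellow":((22,120,60),(35,255,255))}
def blobs(f,c,amin=12):
    m=cv2.inRange(cv2.cvtColor(f["image"],cv2.COLOR_BGR2HSV),*R[c])
    if c=="red": m|=cv2.inRange(cv2.cvtColor(f["image"],cv2.COLOR_BGR2HSV),(172,120,60),(180,255,255))
    m=cv2.morphologyEx(m,cv2.MORPH_CLOSE,np.ones((3,3)))
    n,l,s,ce=cv2.connectedComponentsWithStats(m)
    return [(ce[i].round(1),s[i].tolist()) for i in range(1,n) if s[i,4]>=amin]
E
python3 - <<'E'
from workcell import env, eyes
from h import *
S=eyes.grab_frame("scene");T=eyes.grab_frame("top")
for n,f in(("S",S),("T",T)):
    for c in R:
        print(n,c)
        for ce,s in blobs(f,c,8):
            print("  ",ce,s,onz(f,ce,64 if c=="blue" else 36)[0].round())
for n,f in(("s1",S),("t1",T)):
    im=f["image"]; im=im[140:340,130:400] if n=="s1" else im[70:260,180:410]
    cv2.imwrite(f"pics/{n}.png",cv2.resize(im,None,fx=2.9,fy=2.9,interpolation=cv2.INTER_CUBIC))
E
```

```text
S blue
   [13. 10.] [0, 0, 34, 28, 614] [-387.  190.   64.]
   [328.4 194.7] [323, 193, 12, 4, 19] [658.  13.  64.]
   [318.7 222.9] [313, 220, 13, 9, 30] [672. -55.  64.]
   [307.6 253.6] [301, 251, 14, 6, 26] [ 685. -121.   64.]
   [293.9 291.7] [287, 289, 15, 6, 30] [ 699. -194.   64.]
S red
   [482.6 111.2] [447, 80, 65, 64, 315] [834. 449.  36.]
   [315.2 161.8] [299, 158, 33, 9, 58] [588. 105.  36.]
   [220.2 205.8] [206, 195, 30, 23, 491] [492. -90.  36.]
   [157.9 229.7] [143, 218, 31, 25, 538] [ 431. -191.   36.]
   [198.4 271.2] [182, 258, 34, 29, 650] [ 542. -224.   36.]
S teal
   [302.  179.2] [289, 169, 28, 21, 409] [588.  48.  36.]
S yellow
   [291.4 203.8] [277, 193, 30, 23, 430] [601. -18.  36.]
T blue
   [341.  118.5] [338, 113, 7, 12, 55] [ 702. -200.   64.]
   [307.7 124. ] [306, 119, 4, 11, 29] [ 688. -130.   64.]
   [275.5 129.5] [274, 124, 4, 11, 27] [674. -63.  64.]
   [243.5 134.7] [242, 129, 4, 12, 31] [661.   3.  64.]
T red
   [32.1 55. ] [0, 20, 70, 75, 765] [831. 465.  36.]
   [198.9 162.7] [194, 139, 10, 46, 139] [605.  96.  36.]
   [348.8 196.7] [335, 184, 28, 26, 518] [ 540. -223.   36.]
   [284.8 217.9] [272, 206, 26, 25, 491] [492. -88.  36.]
   [333.5 248.8] [320, 237, 27, 25, 502] [ 430. -191.   36.]
T teal
   [221.1 172.3] [209, 160, 25, 25, 369] [585.  49.  36.]
T yellow
   [252.5 166.4] [240, 154, 26, 26, 461] [600. -18.  36.]
```

View pics/t1.png

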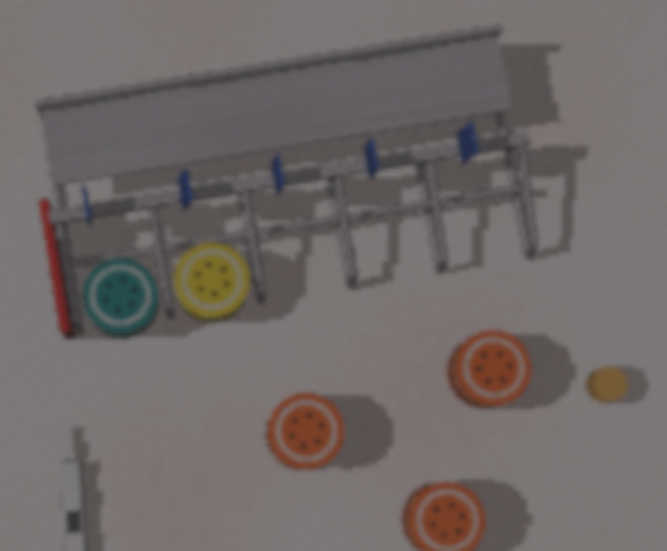

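View pics/s1.png

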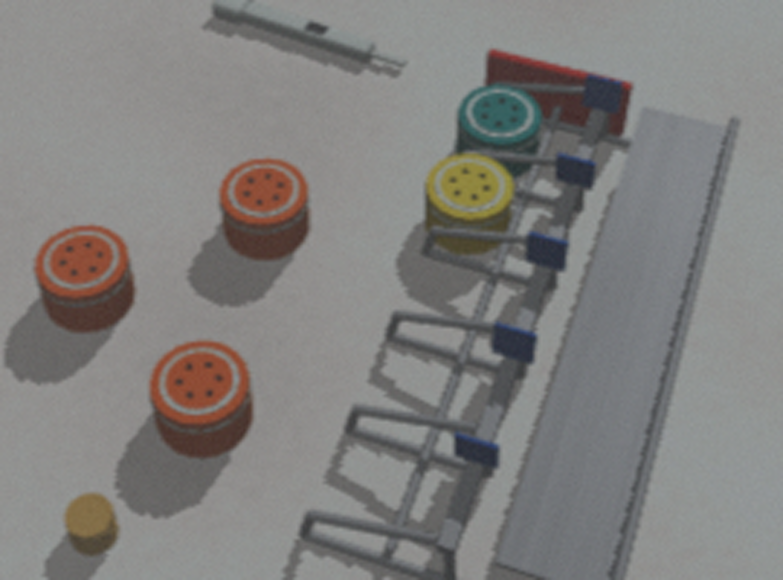

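```bash
cat >> h.py <<'E'
def rp(P,p):
    p=np.atleast_2d(p).astype(float); c,s=np.cos(np.radians(P[2])),np.sin(np.radians(P[2]))
    return np.c_[P[0]+c*p[:,0]-s*p[:,1],P[1]+s*p[:,0]+c*p[:,1],p[:,2]]
def inv(P,w):
    w=np.atleast_2d(w).astype(float); c,s=np.cos(np.radians(P[2])),np.sin(np.radians(P[2])); d=w[:,:2]-P[:2]
    return np.c_[c*d[:,0]+s*d[:,1],-s*d[:,0]+c*d[:,1],w[:,2]]
def go(st,pos,yaw):
    "tool-frame shift (m) and rotvec (deg) from measured pose to pos/yaw, tool down"
    A=Ro.from_euler("xyz",st["ee_rot"],degrees=True); B=Ro.from_euler("xyz",[180,0,yaw],degrees=True)
    return (A.inv().apply(np.array(pos)-st["ee_pos"])/1000).round(4),(A.inv()*B).as_rotvec(degrees=True).round(2)
E
python3 - <<'E'
from workcell import env, eyes
from h import *
from scipy.optimize import least_squares
S=eyes.grab_frame("scene");T=eyes.grab_frame("top")
bt=sorted([b[0] for b in blobs(T,"blue")],key=lambda c:c[0])[:3]
obs=[(T,bt[i],(80,[81,12,-57][i],64)) for i in range(3)]
for f in(S,T):
    obs+=[(f,blobs(f,"teal")[0][0],(18,138,34)),(f,blobs(f,"yellow")[0][0],(18,69,34))]
fun=lambda P:np.concatenate([(proj(f,rp(P,q))-u).ravel() for f,u,q in obs])
r=least_squares(fun,[598,-90,11.5],loss="soft_l1"); P=r.x
print(P.round(2),fun(P).reshape(-1,2).round(1).tolist())
np.save("P.npy",P)
print("orange rack",inv(P,onz(T,[284.8,217.9],34)),inv(P,onz(S,[220.2,205.8],34)))
# check shelf/plate: red plate middle top
print("plate top px",proj(T,rp(P,[[-5,180,48],[95,180,48]])), proj(S,rp(P,[[-5,180,48],[95,180,48]])))
st=env.state()
for q in([80,195,110],):
    w=rp(P,q)[0];print(w,go(st,w,P[2]))
E
```

```text
[597.47 -90.08  11.53] [[-1.1, 0.7], [-0.5, 0.4], [-0.2, 0.5], [-0.1, 0.6], [-0.1, 1.0], [-0.1, -0.6], [0.6, -0.6]]
orange rack [[-102.64447311   22.94665931   34.        ]] [[-103.84157966   23.16792147   34.        ]]
plate top px [[202.70252096 184.57903285]
 [194.94251621 138.18374004]] [[297.09618779 157.66535024]
 [346.89641408 169.65228064]]
[636.88494944 116.97577439 110.        ] (array([ 0.624 , -0.402 ,  0.1039]), array([-0.03,  0.  , 14.36]))
```

Emit:
send_rows(targets="0.01 -0.006 0 0 0 0.5 0; 0.035 -0.022 0 0 0 1.5 0; 0.065 -0.042 0 0 0 3 0; 0.095 -0.062 0 0 0 4 0; 0.125 -0.082 0 0 0 5.5 0; 0.155 -0.1 0 0 0 7 0; 0.187 -0.12 0 0 0 8 0; 0.218 -0.14 0 0 0 9 0; 0.25 -0.16 0 0 0 10 0; 0.28 -0.18 0 0 0 12 0; 0.305 -0.195 0 0 0 13.5 0; 0.312 -0.201 0 0 0 14.36 0")

```text
time_s: 1.3
ee_pos: [445.8, -197.1, 214.0]
ee_rot: [-180.0, -0.1, 11.7]
force: [-0.5, -0.9, -0.1]
gripper_width: 14.3
gripper_force: 0.0
```

```bash
cat > g.py <<'E'
import sys
from workcell import env
from h import *
P=np.load("P.npy"); st=env.state(); a=[float(v) for v in sys.argv[1:]]
print(st["time_s"],"rack now",inv(P,st["ee_pos"]).round(1),"rot",st["ee_rot"].round(1),"F",st["force"].round(2),"w",st["gripper_width"])
print(go(st,rp(P,a[:3])[0],P[2]+a[3]))
E
python3 g.py 80 195 110 0
```

```text
1.3 rack now [[-170.   -74.6  214. ]] rot [-1.80e+02 -1.00e-01  1.17e+01] F [-0.52 -0.86 -0.12] w 14.337619120090416
(array([ 0.2504, -0.2689,  0.1047]), array([-0.05, -0.09,  0.13]))
```

Emit:
send_rows(targets="0.01 -0.01 0 0 0 0.1 0; 0.03 -0.032 0 0 0 0.1 0; 0.055 -0.06 0 0 0 0.1 0; 0.08 -0.087 0 0 0 0.1 0; 0.106 -0.114 0 0 0 0.1 0; 0.132 -0.142 0 0 0 0.1 0; 0.158 -0.17 0.01 0 0 0.1 0; 0.184 -0.197 0.03 0 0 0.1 0; 0.21 -0.225 0.055 0 0 0.1 0; 0.235 -0.252 0.08 0 0 0.1 0; 0.25 -0.269 0.1 0 0 0.1 0; 0.25 -0.269 0.105 0 0 0.1 0")

```text
time_s: 2.3
ee_pos: [635.1, 117.7, 103.9]
ee_rot: [-179.9, 0.3, 11.7]
force: [0.2, 0.2, 0.2]
gripper_width: 0.6
gripper_force: 0.0
```

```bash
python3 g.py 80 195 56 0
python3 - <<'E'
from workcell import eyes
from h import *
for n,(x,y) in (("scene",(250,80)),("top",(130,50))):
    f=eyes.grab_frame(n)["image"][y:y+250,x:x+250]
    cv2.imwrite(f"pics/{n}2.png",cv2.resize(f,(390,390),interpolation=3))
cv2.imwrite("pics/c2.png",cv2.hconcat([cv2.imread("pics/scene2.png"),cv2.imread("pics/top2.png")]))
E
```

```text
2.3 rack now [[ 78.4 196.1 103.9]] rot [-179.9    0.3   11.7] F [0.21 0.21 0.23] w 0.5935262398542029
(array([0.0018, 0.0011, 0.0479]), array([-0.11,  0.28,  0.12]))
```

View pics/c2.png

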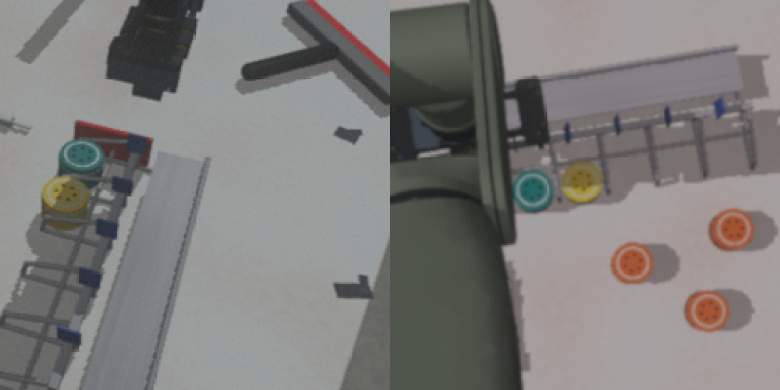

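The closed fingers hang just outside the red plate, at about (150,95) in the left crop. All five flags are still standing. Next I'll settle the arm and go down.

Emit:
send_rows(targets="0.001 0 0.01 0 0 0 0; 0.001 0 0.02 0 0 0 0; 0.001 0 0.03 0 0 0 0;  0.001 0 0.03 0 0 0 0; 0.001 0 0.03 0 0 0 0; 0.001 0 0.03 0 0 0 0")

```text
time_s: 2.9
ee_pos: [636.4, 113.0, 79.4]
ee_rot: [180.0, -0.0, 11.4]
force: [0.5, -0.1, 0.1]
gripper_width: 0.3
gripper_force: 0.0
```

```bash
python3 g.py 80 195 56 0
```

```text
2.9 rack now [[ 78.7 191.2  79.4]] rot [180.   -0.   11.4] F [ 0.46 -0.09  0.05] w 0.34111742601654604
(array([ 0.0013, -0.0038,  0.0234]), array([ 0.01, -0.04, -0.14]))
```

Emit:
send_rows(targets="0.001 0 0.012 0 0 0 0; 0.001 0 0.02 0 0 0 0; 0.001 0 0.023 0 0 0 0; 0.001 0 0.023 0 0 0 0; 0.001 0.01 0.023 0 0 0 0; 0.001 0.022 0.023 0 0 0 0; 0.001 0.035 0.023 0 0 0 0; 0.001 0.048 0.023 0 0 0 0; 0.001 0.061 0.023 0 0 0 0; 0.001 0.074 0.023 0 0 0 0; 0.001 0.082 0.023 0 0 0 0; 0.001 0.086 0.023 0 0 0 0")

```text
time_s: 3.9
ee_pos: [654.5, 27.1, 56.0]
ee_rot: [180.0, -0.0, 11.3]
force: [-0.0, 0.1, 0.3]
gripper_width: 0.0
gripper_force: 0.0
```

```bash
python3 g.py 80 -13 56 0
```

```text
3.9 rack now [[ 79.3 103.5  56. ]] rot [180.   -0.   11.3] F [-0.03  0.08  0.32] w 0.04055543926531695
(array([0.0011, 0.1164, 0.    ]), array([ 0.04, -0.01, -0.2 ]))
```

Emit:
send_rows(targets="0.001 0.01 0 0 0 0 0; 0.001 0.022 0 0 0 0 0; 0.001 0.034 0 0 0 0 0; 0.001 0.046 0 0 0 0 0; 0.001 0.058 0 0 0 0 0; 0.001 0.07 0 0 0 0 0; 0.001 0.082 0 0 0 0 0; 0.001 0.094 0 0 0 0 0; 0.001 0.104 0 0 0 0 0; 0.001 0.112 0 0 0 0 0; 0.001 0.116 0 0 0 0 0; 0.001 0.116 0 0 0 0 0")

```text
time_s: 4.9
ee_pos: [678.8, -85.7, 56.4]
ee_rot: [179.9, -0.1, 11.4]
force: [-0.3, -2.2, 3.1]
gripper_width: 0.2
gripper_force: 1.2
```

```bash
python3 g.py -170 45 120 -21
```

```text
4.9 rack now [[ 80.5 -11.9  56.4]] rot [ 1.799e+02 -1.000e-01  1.140e+01] F [-0.25 -2.2   3.13] w 0.24770052457097488
(array([-0.2506, -0.0563, -0.064 ]), array([ 0.09, -0.08, 20.87]))
```

Emit:
send_rows(targets="0 0 -0.01 0 0 0 0; 0 0 -0.03 0 0 0 0; 0 0 -0.055 0 0 0 0; -0.02 -0.004 -0.064 0 0 2 5; -0.05 -0.01 -0.064 0 0 5 15; -0.085 -0.018 -0.064 0 0 8 25; -0.12 -0.027 -0.064 0 0 11 33; -0.155 -0.035 -0.064 0 0 14 33; -0.19 -0.043 -0.064 0 0 17 33; -0.225 -0.05 -0.064 0 0 19 33; -0.248 -0.056 -0.064 0 0 21 33; -0.251 -0.056 -0.064 0 0 21 33")

```text
time_s: 5.9
ee_pos: [415.7, -78.1, 120.0]
ee_rot: [180.0, 0.2, -9.6]
force: [-0.6, 0.7, -0.8]
gripper_width: 29.7
gripper_force: 0.0
```

```bash
python3 g.py -162 46 10 -21
python3 - <<'E'
from workcell import eyes
from h import *
P=np.load("P.npy")
S=eyes.grab_frame("scene");T=eyes.grab_frame("top")
for f,n in((S,"S"),(T,"T")):
    for ce,s in blobs(f,"red",100): print(n,ce,s[4],inv(P,onz(f,ce,34)).round(1))
a=S["image"][130:330,130:400]; b=T["image"][70:270,170:440]
cv2.imwrite("pics/c3.png",cv2.resize(cv2.vconcat([a,b]),None,fx=1.5,fy=1.5,interpolation=3))
E
```

```text
5.9 rack now [[-175.7   48.1  120. ]] rot [180.    0.2  -9.6] F [-0.61  0.69 -0.82] w 29.718104814040878
(array([ 0.014, -0.003,  0.11 ]), array([ 0.02,  0.24, -0.13]))
S [482.7 111.3] 314 [[340.7 483.8  34. ]]
S [220.2 205.9] 494 [[-103.7   22.9   34. ]]
S [159.  230.8] 312 [[-181.3  -66.2   34. ]]
S [198.2 271.3] 663 [[ -82.3 -119.6   34. ]]
T [32.2 54.9] 769 [[340.5 498.   34. ]]
T [198.8 162.6] 138 [[ 44.8 181.4  34. ]]
T [348.7 197. ] 513 [[ -82.9 -118.6   34. ]]
T [286.2 214.9] 344 [[-97.   18.9  34. ]]
```

View pics/c3.png

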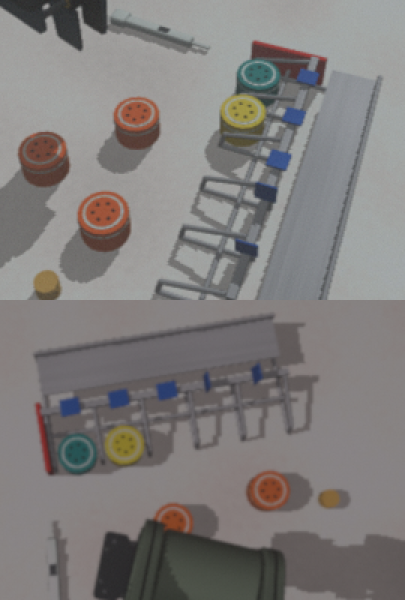

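Flags 1–3 lie flat, flags 4 and 5 stand, and the tins haven't moved. I'll lower the part-open fingers behind the orange tin at (137,120).

Emit:
send_rows(targets="0.005 -0.001 0.02 0 0 0 33; 0.01 -0.002 0.045 0 0 0 33; 0.014 -0.003 0.07 0 0 0 33; 0.014 -0.003 0.09 0 0 0 33; 0.014 -0.003 0.105 0 0 0 33; 0.014 -0.003 0.11 0 0 0 33; 0.014 -0.003 0.11 0 0 0 33; 0.014 -0.003 0.11 0 0 0 33")

```text
time_s: 6.67
ee_pos: [436.7, -78.5, 10.2]
ee_rot: [180.0, -0.1, -9.5]
force: [0.5, 0.9, 0.4]
gripper_width: 30.1
gripper_force: 0.0
```

```bash
python3 g.py -85 15.5 10 -21
python3 - <<'E'
# TCP to end the first push with tin at (-45,0): 39.6 back along -21 deg
from h import *
a=np.radians(-21.6);print(-45-39.6*np.cos(a),-39.6*np.sin(a))
E
```

```text
6.6667 rack now [[-155.2   43.5   10.2]] rot [ 1.8e+02 -1.0e-01 -9.5e+00] F [0.54 0.92 0.38] w 30.14912470837535
(array([0.0756, 0.0009, 0.0003]), array([ 0.01, -0.07, -0.08]))
-81.81914884117475 14.577732286313248
```

Emit:
send_rows(targets="0.006 0 0 0 0 0 33; 0.012 0 0 0 0 0 33; 0.018 0 0 0 0 0 33; 0.024 0 0 0 0 0 33; 0.031 0 0 0 0 0 33; 0.038 0 0 0 0 0 33; 0.045 0.001 0 0 0 0 33; 0.053 0.001 0 0 0 0 33; 0.061 0.001 0 0 0 0 33; 0.068 0.001 0 0 0 0 33; 0.074 0.001 0 0 0 0 33; 0.077 0.001 0 0 0 0 33")

```text
time_s: 7.67
ee_pos: [512.4, -92.4, 9.9]
ee_rot: [180.0, -0.1, -9.6]
force: [-1.9, -0.8, 0.3]
gripper_width: 30.1
gripper_force: 0.6
```

```bash
python3 g.py -92 0 10 0
python3 - <<'E'
from workcell import eyes
from h import *
P=np.load("P.npy")
f=eyes.grab_frame("scene")
for ce,s in blobs(f,"red",100): print(ce,s,inv(P,onz(f,ce,34)).round(1))
E
```

```text
7.6667 rack now [[-83.8  14.7   9.9]] rot [ 1.8e+02 -1.0e-01 -9.6e+00] F [-1.86 -0.75  0.34] w 30.11383281856723
(array([-0.0023,  0.0167, -0.0001]), array([ 2.000e-02, -6.000e-02, -2.111e+01]))
[482.8 111.4] [447, 80, 65, 64, 314] [[340.9 483.5  34. ]]
[244.7 222.9] [230, 211, 30, 25, 531] [[-47.4   0.5  34. ]]
[158.1 229.7] [143, 218, 31, 25, 540] [[-183.9  -64.6   34. ]]
[198.4 271.2] [182, 258, 34, 29, 599] [[ -82.  -119.3   34. ]]
```

Emit:
send_rows(targets="-0.01 0 0 0 0 0 33; -0.018 0 0 0 0 0 33; -0.018 0.004 0 0 0 -6 33; -0.016 0.008 0 0 0 -12 33; -0.014 0.012 0 0 0 -17 33; -0.01 0.015 0 0 0 -21 33; -0.008 0.015 0 0 0 -21 33; -0.006 0.015 0 0 0 -21.1 33; -0.006 0.015 0 0 0 -21.1 33")

```text
time_s: 8.47
ee_pos: [502.5, -105.8, 10.0]
ee_rot: [180.0, -0.0, 11.4]
force: [-0.2, -0.1, 0.1]
gripper_width: 30.2
gripper_force: 0.0
```

```bash
python3 g.py -22 0 10 0
python3 - <<'E'
from workcell import eyes
from h import *
P=np.load("P.npy")
for n in("scene","top"):
  f=eyes.grab_frame(n)
  for ce,s in blobs(f,"red",100): print(ce,s,inv(P,onz(f,ce,34)).round(1))
E
```

```text
8.4667 rack now [[-96.2   3.6  10. ]] rot [180.   -0.   11.4] F [-0.24 -0.07  0.12] w 30.191589404734064
(array([0.0742, 0.0035, 0.    ]), array([ 0.  , -0.01, -0.09]))
[482.6 111.2] [447, 80, 65, 64, 317] [[340.5 484.1  34. ]]
[244.9 223.1] [230, 211, 30, 25, 568] [[-46.9   0.2  34. ]]
[157.9 229.8] [143, 218, 31, 25, 554] [[-184.1  -64.9   34. ]]
[198.7 271.4] [182, 258, 34, 29, 628] [[ -81.4 -119.5   34. ]]
[32.1 55. ] [0, 19, 70, 76, 761] [[340.4 498.2  34. ]]
[198.8 162.6] [194, 139, 10, 46, 137] [[ 44.8 181.4  34. ]]
[328.1 242.1] [321, 237, 13, 11, 110] [[-168.3  -57.1   34. ]]
```

Emit:
send_rows(targets="0 0.0035 0 0 0 0 33; 0.004 0.0035 0 0 0 0 33; 0.009 0.0035 0 0 0 0 33; 0.014 0.0035 0 0 0 0 33; 0.019 0.0035 0 0 0 0 33; 0.024 0.0035 0 0 0 0 33; 0.029 0.0035 0 0 0 0 33; 0.034 0.0035 0 0 0 0 33; 0.039 0.0035 0 0 0 0 33; 0.044 0.0035 0 0 0 0 33; 0.049 0.0035 0 0 0 0 33; 0.052 0.0035 0 0 0 0 33")

```text
time_s: 9.57
ee_pos: [555.3, -98.9, 10.0]
ee_rot: [180.0, -0.0, 11.5]
force: [0.4, -0.1, -0.2]
gripper_width: 30.1
gripper_force: 0.2
```

```bash
python3 g.py -22 0 10 0
python3 - <<'E'
from workcell import eyes
from h import *
P=np.load("P.npy")
f=eyes.grab_frame("scene")
for ce,s in blobs(f,"red",100): print(ce,s,inv(P,onz(f,ce,34)).round(1))
cv2.imwrite("pics/c4.png",cv2.resize(f["image"][150:310,190:370],None,fx=3,fy=3,interpolation=3))
E
```

```text
9.5667 rack now [[-43.1  -0.2  10. ]] rot [180.   -0.   11.5] F [ 0.45 -0.12 -0.25] w 30.087579890443447
(array([ 0.0211, -0.0002, -0.    ]), array([ 0.01, -0.04,  0.  ]))
[482.8 111.4] [447, 80, 65, 64, 318] [[340.9 483.5  34. ]]
[157.9 229.6] [143, 218, 31, 25, 539] [[-184.4  -64.5   34. ]]
[268.7 230.3] [253, 218, 31, 25, 550] [[-2.1 -1.  34. ]]
[197.9 271.3] [182, 258, 33, 29, 575] [[ -82.7 -119.8   34. ]]
```

View pics/c4.png

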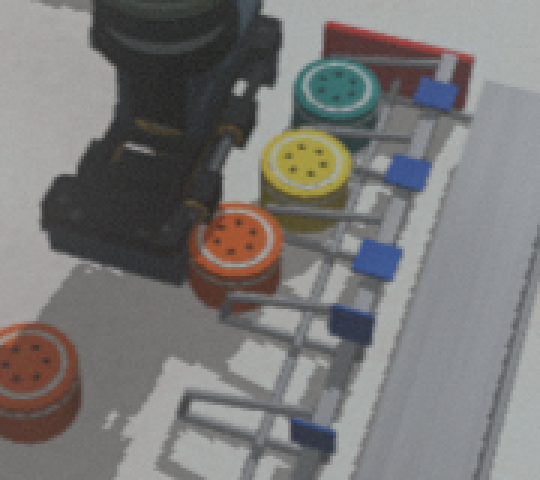

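The orange tin at (236,240) is entering the third gap cleanly. I'll keep pushing slowly.

Emit:
send_rows(targets="0.002 0 0 0 0 0 33; 0.005 0 0 0 0 0 33; 0.008 0 0 0 0 0 33; 0.011 0 0 0 0 0 33; 0.014 0 0 0 0 0 33; 0.016 0 0 0 0 0 33; 0.018 0 0 0 0 0 33; 0.019 0 0 0 0 0 33")

```text
time_s: 10.28
ee_pos: [573.3, -95.1, 9.9]
ee_rot: [180.0, -0.0, 11.5]
force: [-0.8, -0.7, -0.6]
gripper_width: 30.1
gripper_force: 0.2
```

```bash
python3 g.py -22 0 10 0
python3 - <<'E'
from workcell import eyes
from h import *
P=np.load("P.npy")
f=eyes.grab_frame("scene")
for ce,s in blobs(f,"red",100): print(ce,s,inv(P,onz(f,ce,34)).round(1))
E
```

```text
10.2833 rack now [[-24.7  -0.1   9.9]] rot [180.   -0.   11.5] F [-0.75 -0.7  -0.56] w 30.111759765696196
(array([ 0.0027, -0.0001, -0.0001]), array([ 0.01, -0.01, -0.  ]))
[482.7 111.3] [447, 80, 65, 64, 316] [[340.7 483.8  34. ]]
[158.  229.7] [143, 218, 31, 25, 517] [[-184.1  -64.6   34. ]]
[279.1 233. ] [264, 220, 30, 26, 533] [[16.9 -0.6 34. ]]
[198.  270.8] [182, 258, 33, 29, 606] [[ -83.  -118.8   34. ]]
```

Emit:
send_rows(targets="0.001 0 0 0 0 0 33; 0.001 0 0 0 0 0 33; 0.002 0 0 0 0 0 33; 0.002 0 0 0 0 0 33; 0.003 0 0 0 0 0 33; 0.003 0 0 0 0 0 33")

```text
time_s: 10.83
ee_pos: [576.1, -94.6, 10.0]
ee_rot: [180.0, -0.0, 11.5]
force: [-0.7, -0.2, -0.3]
gripper_width: 30.1
gripper_force: 0.1
```

Emit:
send_rows(targets="0.001 0 0 0 0 0 33; 0.001 0 0 0 0 0 33; 0.002 0 0 0 0 0 33; 0.002 0 0 0 0 0 33; 0.002 0 0 0 0 0 33")

```text
time_s: 11.25
ee_pos: [577.4, -94.2, 9.9]
ee_rot: [-180.0, 0.1, 11.5]
force: [-2.5, -1.0, 0.5]
gripper_width: 30.1
gripper_force: 1.0
```

```bash
python3 g.py -60 0 10 0
python3 - <<'E'
from workcell import eyes
from h import *
P=np.load("P.npy")
f=eyes.grab_frame("scene")
for c in("red","yellow","teal"):
  for ce,s in blobs(f,c,100): print(c,ce,s,inv(P,onz(f,ce,34)).round(1))
E
```

```text
11.25 rack now [[-20.5  -0.    9.9]] rot [-1.80e+02  1.00e-01  1.15e+01] F [-2.48 -1.05  0.52] w 30.14150314919047
(array([-0.0395, -0.    , -0.0001]), array([-0.01,  0.06, -0.  ]))
red [482.8 111.4] [447, 80, 65, 64, 318] [[340.9 483.5  34. ]]
red [158.1 229.5] [143, 218, 31, 25, 523] [[-184.1  -64.2   34. ]]
red [281.2 234.1] [266, 221, 30, 26, 541] [[21.1 -1.6 34. ]]
red [197.9 270.9] [182, 258, 34, 29, 616] [[ -83.  -119.1   34. ]]
yellow [292.5 205.2] [278, 193, 29, 24, 430] [[20.  69.1 34. ]]
teal [303.4 179.7] [289, 169, 28, 22, 408] [[ 20.7 139.1  34. ]]
```

Emit:
send_rows(targets="0.001 0 0 0 0 0 33; 0.001 0 0 0 0 0 33; 0.0015 0 0 0 0 0 33; 0.0015 0 0 0 0 0 33")

```text
time_s: 11.63
ee_pos: [577.6, -94.1, 9.8]
ee_rot: [-180.0, 0.2, 11.5]
force: [-5.4, -2.1, 2.9]
gripper_width: 30.0
gripper_force: 2.7
```

Force is rising with no further advance, so the tin is seated against the stop bar. I'll back off and lift away.

Emit:
send_rows(targets="-0.003 0 0 0 0 0 33; -0.012 0 0 0 0 0 33; -0.03 0 0 0 0 0 33; -0.045 0 0 0 0 0 33; -0.045 0 -0.02 0 0 0 33; -0.045 0 -0.05 0 0 0 33; -0.055 0 -0.085 0 0 0 33; -0.085 0 -0.12 0 0 0 33; -0.12 0 -0.15 0 0 0 33; -0.155 0 -0.17 0 0 0 33; -0.17 0 -0.175 0 0 0 33; -0.17 0 -0.175 0 0 0 33")

```text
time_s: 12.63
ee_pos: [410.2, -128.4, 187.4]
ee_rot: [179.9, -0.2, 11.4]
force: [0.4, -0.1, -0.8]
gripper_width: 30.1
gripper_force: 0.0
```

Run:
```python
from workcell import eyes,env
from h import *
P=np.load("P.npy")
f=eyes.grab_frame("scene")
for c in("red","yellow","teal"):
  for ce,s in blobs(f,c,100): print(c,ce,s,inv(P,onz(f,ce,34)).round(1))
cv2.imwrite("pics/c5.png",cv2.resize(f["image"][140:340,140:390],None,fx=3,fy=3,interpolation=3))
print(env.state()["force"])
```

```text
red [482.7 111.3] [447, 80, 65, 64, 317] [[340.7 483.8  34. ]]
red [158.  229.5] [143, 218, 31, 25, 526] [[-184.3  -64.2   34. ]]
red [280.3 232.8] [265, 221, 31, 25, 560] [[18.7  0.6 34. ]]
red [198.4 271.2] [182, 258, 34, 29, 650] [[ -82.  -119.3   34. ]]
yellow [291.6 203.7] [278, 193, 29, 23, 416] [[17.4 72.1 34. ]]
teal [301.8 179.1] [289, 169, 28, 21, 414] [[ 17.3 139.6  34. ]]
[-0.13917712  0.47748986  0.06621265]
```

View pics/c5.png

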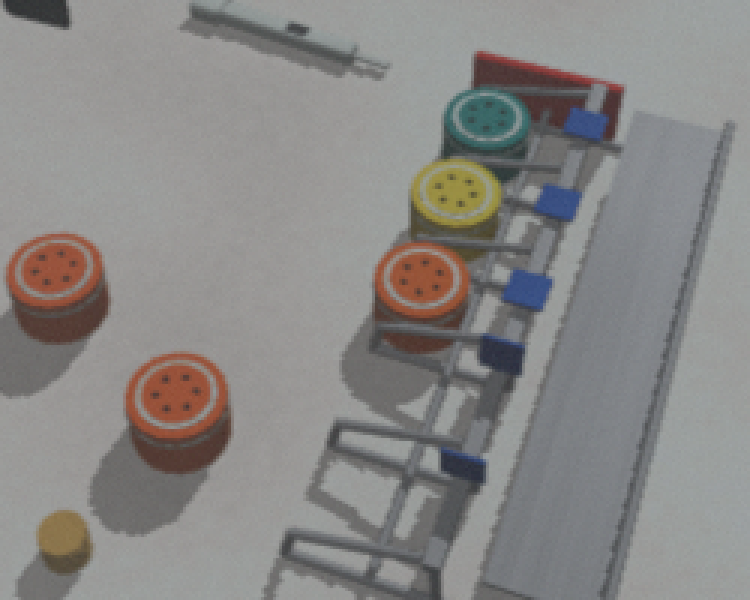

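The picture shows the orange tin at (421,285) fully in gap three and level with its neighbours. The first three flags are flat, flags 4 and 5 stand, and the yellow and teal tins, gauge and tokens haven't moved.

```bash
python3 -c "
from workcell import env
print(env.job_done())"
```

```text
the job is handed in; nothing more can be done
None
```

Job handed in: the first three flags are tipped in order, the fourth and fifth still stand, the orange tin was pushed into the third gap until it met the stop bar, and the last picture showed the other tins, gauge and tokens where they started.

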